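Set an antenna tripod leg to its length mark and close its cam lever

TASK

Free the tripod's sliding leg by pressing the sprung pawl lever on top of the tube down until its detent holds it. Then draw the leg out until its foot plate is level with the pointer on the scale rail and, keeping it there against its spring, swing the cam lever fully closed against the leg; do not close the lever on a leg that is not at its mark. Finish still holding leg and closed lever pinched together at that length, so that a colleague can fit the locking pin, and leave the other things on the bench where they are.

Things in the scene. Friction and masses are not known exactly. Their poses are not given: they have to be found in the camera images.
- stand: Antenna tripod lying in a plywood cradle fixed to the bench (plate 180 x 470 x 12 mm). Origin on the bench top under the front face of the working leg's black collar. Own +y: the way the sliding leg pulls out; z up; +x: side of foot plate and pointer; -x: side of the cam lever.
- collar_face (a point): Middle of the collar's front face, 60 mm above the bench. Behind it (stand -y): collar 44 mm wide, 32 mm long; outer tube 34 wide, 40 high to y = -210 mm; then the hub with a mast stub 131 mm high. A second, folded leg lies beside the tube at x = 45 to 79, y = -210 to -7 mm, 80 mm high.
- pawl (a joint): Sprung steel pawl lever on top of the tube, rad: 0 up (its nose blocks a rib on the leg, which then comes out 3 mm at most), 0.31 fully down. The pad goes down about 20 mm, with up to about 10 N; past 0.24 a sprung catch takes over and it stays at about 0.29 when let go; short of that it springs up again.
- pawl_pad (a point): Middle of the top of the pawl lever's pressing pad (28 x 32 mm, tilted up away from the collar), on the tube's centre line, 102 mm behind the collar face, 120 mm above the bench when up; down, 101 mm high and 9 mm further back. Hinge 60 mm nearer the collar, 80 mm high. The nose, just in front of the collar, rises to 117 mm. Black catch housing 106 mm high from 151 mm behind the collar face.
- leg (a joint): How far the aluminium sliding leg is out, m: 0 fully in (start), 0.10 fully out. A spring draws it in with 3 N at 0 to 7 N at 0.10: let go, it slides back in. The leg is a bar 18 mm wide (stand x = -9 to +9) and 24 mm high, its middle 60 mm above the bench.
- foot_tip (a point): Outer end of the steel foot plate on the leg (moves with it), at mid thickness (8 mm), 60 mm above the bench, 52 mm to the stand's +x side of the leg's centre line. The plate stands square to the leg, on this side only (x = 9 to 52 mm), 40 to 76 mm above the bench. Beyond it is a rubber foot, 24 mm wide, 27 mm long.
- plate_back (a point): Middle of the foot plate's inner face (towards the collar), x = 30 mm of the stand, 60 mm above the bench: a finger hooked behind it draws the leg out. 85 mm of leg lie free between collar and plate at the start.
- mark: The length mark: steel pointer blade (24 mm along x, 3 mm along y, top 66 mm above the bench) on a black clip on the scale rail, 80 mm to the stand's +x side of the leg's centre line. Fixed, but set differently each time. Origin on the bench under the blade's middle, axes as the stand's. The leg is at length when foot_tip has y = 0 in this frame: 25 to 65 mm out.
- mark_tip (a point): Point of the blade's edge nearest the leg, 60 mm above the bench, 16 mm beyond the end of the foot plate when level with it.
- cam (a joint): Turn of the black cam lever, rad: 0 closed, lying along the leg; starts open at 0.18 to 0.24; stop at 0.30. Stiff hinge (about 2 N at the lever's end), stays where it is left, no spring.
- cam_root (a point): The cam lever's upright hinge, on the collar at x = -27, y = -12 mm of the stand, 60 mm above the bench.
- cam_end (a point): Free end of the cam lever, mid thickness: a straight bar 9 mm thick, 24 mm high (48 to 72 mm above the bench). Closed, it runs beside the leg to 160 mm in front of the collar, x = -12 to -21 mm of the stand, so lever and leg together are 30 mm across. Open, it stands out to -x, level, its end 45 to 60 mm off the leg's centre line.
- tape: Bystander: black ring of tape, 90 mm across, 19 mm high. Origin under its middle.
- driver: Bystander: screwdriver lying down, about 200 mm long.
- spare_foot: Bystander: spare rubber leg foot, a 32 mm wide, 30 mm high stub. Origin under its middle.
- radio: Bystander: black handheld radio lying on its back, 56 x 110 x 34 mm, with a stub aerial. Origin under its middle.
- meter: Bystander: grey hand meter with a dial, 85 x 160 x 44 mm. Origin under its middle.
- mug: Bystander: white mug, 82 mm wide, 95 mm high. Origin under its middle.
- adapter: Bystander: brass and steel barrel adapter lying down, 19 mm thick, 42 mm long. Origin under its middle.

How it is judged (in metres and radians):
On the way, in this order (a step that is already met when the one before it is completed fails the run):
1. the pawl lever is down and stays down by its detent, not touched by the robot (value of joint pawl above 0.26 rad and contact force between the fingers and pawl below 0.5 N), for 0.2 s.
2. the leg is drawn out to the mark (within 6 mm) with the cam lever still open (y of foot_tip in the frame of mark between -0.006 and 0.006 m and value of joint cam above 0.12 rad), for 0.2 s.
3. the cam lever is closed with the leg at the mark (y of foot_tip in the frame of mark between -0.006 and 0.006 m and value of joint cam below 0.035 rad), for 0.2 s.
At the end, for the whole second after the job is handed in: The program finishes holding: foot plate level with the pointer within 6 mm and still, cam lever closed (under 0.035 rad), pawl lever down in its detent, and the fingers pressing on both the leg and the cam lever with more than 2 N (all of step 3 and value of joint pawl above 0.26 rad and contact force between the fingers and leg above 2 N and contact force between the fingers and cam above 2 N and linear speed of leg below 0.01 m/s); the arm keeps its last pose, push and grip.
It fails at once if the cam lever is closed on a leg more than 10 mm off its mark (value of joint cam below 0.05 rad and not (y of foot_tip in the frame of mark between -0.01 and 0.01 m)).
It fails at once if a bystander is shoved more than 30 mm (distance of any of tape, driver, spare_foot, radio, meter, mug, adapter from where it was at the start of the episode above 0.03 m).
It also fails if it takes over 45 s, if anything falls off the work surface, if the arm or the gripper's body presses on something with over 40 N, if the wrist force passes 120 N, or if a joint passes its speed limit or range.

ROBOT

A 6-joint arm with a two-finger parallel gripper is mounted at the origin on the work surface. World frame = base frame: x ahead of the robot, y to its left, z up, the work surface at z = 0. Lengths are in mm, angles in degrees, forces in N, time in s.
With the tool pointing down it reaches from about 350 to 850 mm from the base axis. Payload 8.1 kg.
Tool frame: the origin (TCP) lies on the centre line of the jaws, within the pads' length; the fingertips stand r.tip_extent ahead of it and the grasp point (between the pads) lies 8 mm behind it (r.tip_extent is the distance from the TCP to the fingertips, in mm); z points along the fingers, y is the direction in which the jaws open and shut (so a half turn about z gives the same grasp; the last joint's range is limited). The gripper opens to 85 mm and grips with 20 to 120 N. Pads are 22 mm wide; open, the fingers measure 114 mm over their backs; the gripper's body (76 mm by 85 mm) begins 54 mm behind the grasp point. The pads swing forward as they close: fully open they stand 13 mm farther back than shut.
Start: joints at [67.013, 7.471, 85.268, -0, 87.261, -4.893], TCP at [186.325, 570.341, 242.292] pointing down, gripper open.
Joint ranges: [-169.43, 169.43], [-51.17, 129.36], [1.28, 143.12], [-76.62, 256.62], [0, 156.53], [-152.29, 152.29]. Speed limits (degrees/s): [136.94, 136.94, 159.86, 180, 180, 180].

INTERFACE

Orientations are given as [roll, pitch, yaw] about the fixed x, y, z axes, in that order (R = Rz(yaw) Ry(pitch) Rx(roll)).
In Python, from bench import sense, optics, hand_in, spotter, r gives the robot as it stands.
- The arm moves only by the tool apply_moves, never from a script. Its argument "series" is a list of rows, each a list of 3 entries, a list of its own where there are three numbers: the opening, from 0 (shut) to 1 (fully open), then the shift along the world's x, y, z in m, then the turn about the world's z in rad. In form: [[grip, [x, y, z], turn], ...]. A call has 1 to 5 rows; each row is the pose to reach, as a shift and turn from the pose measured when the call began; what a row does not reach only later rows make up. A row lasts 1/8 s, in which the tool goes at most 62.5 mm and 10.7 degrees, less where a joint would pass 70% of its speed; a pose out of reach is approached as far as the arm can. A call with a gripper value outside its range is refused whole. The fingers move at their own pace and stop on an object; "grip_force" is the grip in N (left out, the last holds). Time passes only in rows, so rows that repeat a pose let the fingers close. It gives the time, the measured TCP pose, the force and the opening at its end, in the units of the state.
- sense(): the state, without advancing time (a new reading comes with each control period).
- optics.snapshot(name): name is "scene" or "top" or "wrist"; returns a dict with "color" (420x560x3 uint8, blue, green, red), "intrinsics" (3x3 intrinsics, pixels), "rvec" (rotation vector, rad) and "tvec" (3), from world to camera coordinates, as OpenCV has them. Camera axes: x right, y down, z forward; pixel columns grow to the right and rows downward; lengths in mm; the calibration is good to about 2 mm. The wrist camera is an equidistant fisheye: a pixel r from the principal point sees the ray r / f radians off the axis. A picture is of the moment at which its call begins. There is no depth.
- hand_in(): hands the job in, once; it reports no verdict.
Trained networks look in a picture, given as the dict that the camera call returned (one of the last four; its "shot" number tells which), for a name from the list of things; names that differ only in an ending like _2 or _b are one class to them, and where a whole thing is asked for, a point or a joint stands for the part that bears it (a point fixed in the world has none). Each returns a list of dicts, best first, with "p" (0 to 1); they miss things now and then, are a little off and sometimes report something else, mostly with a low value. They report only what shows in the picture. A call takes as long as a camera call.
- spotter.search_frame(picture, query): "xyz" ([x, y, z] in mm, in the coordinates of the camera as it stood for that picture, good to about 4 mm: the middle of the surface that is visible of it).
- spotter.masks_of(picture, query): "mask" (420x560 bool, what is visible of it).
The state is a dict: "time": time; "joint_pos": joint angles; "qd": joint speeds; "joint_efforts": joint torques, N m; "tool_pos": TCP position; "tcp_rot": TCP orientation; "ft_force": force on the tool from outside, world axes, zero at the start; "wrist_torque": the same for the moment, N m; "finger_gap": finger opening in mm.
Only numpy, scipy, OpenCV 4.12 (cv2) and the standard library are available. Lean on these libraries where they do the work, as an engineer would, in place of code of your own. Each camera call takes 0.05 s, during which the arm holds its last target.

## Working session

There is one attempt and no reset: what is moved stays moved. The work goes in short steps, Python scripts to look and compute and a tool call to move; the robot and the scene stay as the last step left them, time stands still between calls to the robot, and variables do not carry over. Pictures are saved under pics/ and viewed, and the job is handed in when it is done.

Besides the shell and the picture viewer there is one more tool, called after "Emit:" as name([rows], argument=value, ...), one row to a line, values as JSON. apply_moves: Moves the arm, as the interface text tells. Its arguments: {"type":"object","properties":{"series":{"type":"array"},"grip_force":{"type":"number"}},"required":["series"]}

```bash
ls; mkdir -p pics; cat > h.py <<'E'
from bench import sense, optics, hand_in, spotter, r
import numpy as np, cv2
def w2c(p,X):
    R=cv2.Rodrigues(np.array(p["rvec"],float))[0]; return R@np.array(X,float)+np.array(p["tvec"],float).ravel()
def c2w(p,x):
    R=cv2.Rodrigues(np.array(p["rvec"],float))[0]; return R.T@(np.array(x,float)-np.array(p["tvec"],float).ravel())
def proj(p,X):
    K=np.array(p["intrinsics"]); return cv2.projectPoints(np.array(X,float).reshape(-1,1,3),np.array(p["rvec"],float),np.array(p["tvec"],float),K,None)[0].reshape(-1,2)
def pixz(p,uv,z):
    K=np.array(p["intrinsics"]);R=cv2.Rodrigues(np.array(p["rvec"],float))[0]
    C=-R.T@np.array(p["tvec"],float).ravel(); d=R.T@np.linalg.inv(K)@np.array([uv[0],uv[1],1.])
    return C+d*(z-C[2])/d[2]
E
python3 - <<'E'
from h import *
print(sense()); print(r.tip_extent)
for n in ["scene","top","wrist"]:
    p=optics.snapshot(n); cv2.imwrite(f"pics/{n}0.png",p["color"])
    print(n,p["intrinsics"],c2w(p,[0,0,0]))
    for q in ["stand","collar_face","pawl_pad","foot_tip","plate_back","mark","mark_tip","cam_root","cam_end","tape","driver","spare_foot","radio","meter","mug","adapter"]:
        try:
            o=spotter.search_frame(p,q)
            print(q,[(round(d["p"],2),c2w(p,d["xyz"]).round(0).tolist()) for d in o[:2]])
        except Exception as e: print(q,e)
E
```

```text
pics
{'time': 0.0, 'joint_pos': array([ 6.70120870e+01,  7.51513117e+00,  8.53300264e+01,  2.13646442e-04,
        8.72617119e+01, -4.89218747e+00]), 'qd': array([-0.05122663, -0.02223665,  0.09770414, -0.05063915,  0.07094291,
       -0.04479129]), 'joint_efforts': array([-1.86152094e-03, -5.69387555e+01, -5.00555241e+01, -1.54666877e-04,
        1.44184215e-02,  3.43050226e-05]), 'tool_pos': array([186.1223302 , 569.83897268, 241.23701567]), 'tcp_rot': array([-1.79893538e+02, -9.32654129e-03,  1.61904255e+02]), 'ft_force': array([ 0.49100772,  0.03688861, -0.28783562]), 'wrist_torque': array([-0.00823142, -0.00508966, -0.00883679]), 'finger_gap': 85.52041353411867}
11.0
scene [[383.01316846   0.         272.50843621]
 [  0.         383.01316846 209.48194488]
 [  0.           0.           1.        ]] [ 906.06239919 -497.09277264  927.1830523 ]
stand [(0.79, [544.0, -49.0, 41.0])]
collar_face [(0.77, [542.0, -54.0, 45.0])]
pawl_pad [(0.84, [510.0, -9.0, 97.0])]
foot_tip [(0.66, [558.0, 107.0, 74.0])]
plate_back [(0.56, [557.0, 112.0, 78.0])]
mark [(0.55, [649.0, 138.0, 38.0])]
mark_
[... 1195 characters left out ...]
[509.0, -9.0, 104.0])]
spare_foot [(0.6, [534.0, 3.0, 16.0]), (0.52, [507.0, -10.0, 104.0])]
radio [(0.76, [670.0, 387.0, 38.0])]
meter [(0.81, [609.0, -470.0, 32.0])]
mug [(0.77, [434.0, 539.0, 48.0])]
adapter [(0.61, [640.0, -69.0, 18.0]), (0.52, [519.0, 112.0, 71.0])]
wrist [[325.1922621    0.         285.55319055]
 [  0.         325.1922621  213.68509597]
 [  0.           0.           1.        ]] [118.44933873 593.77943865 373.06265685]
stand []
collar_face [(0.77, [476.0, 54.0, 13.0])]
pawl_pad []
foot_tip []
plate_back []
mark [(0.57, [476.0, 57.0, 14.0])]
mark_tip []
cam_root []
cam_end []
tape [(0.91, [344.0, -52.0, 13.0])]
driver []
spare_foot []
radio []
meter []
mug []
adapter []
```

View pics/scene0.png

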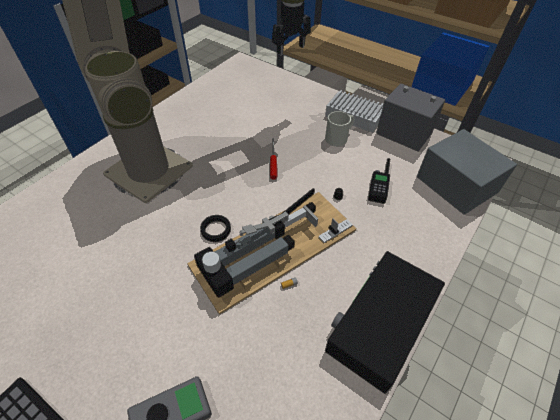

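```bash
python3 - <<'E'
import cv2
a=cv2.imread("pics/top0.png"); cv2.imwrite("pics/top0c.png",cv2.resize(a[110:310,180:420],None,fx=3,fy=3,interpolation=cv2.INTER_CUBIC))
E
```

```text
(no output)
```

View pics/top0.png

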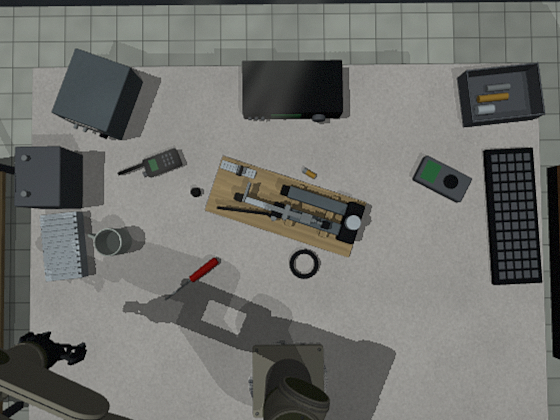

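View pics/top0c.png

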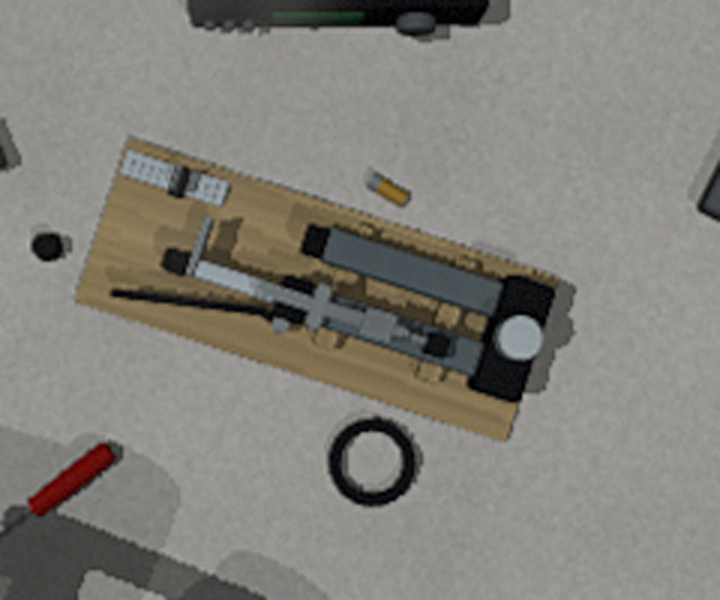

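```bash
python3 - <<'E'
from h import *
p=optics.snapshot("top")
f=lambda u,v,z: pixz(p,(u/3+180-1/3,v/3+110-1/3),z)
A,B,C,D=f(128,137,12),f(77,300,12),f(508,440,12),f(555,272,12)
print(A,B,C,D)
for a,b in((B,C),(A,D)):
    d=(a-b);print(np.degrees(np.arctan2(d[1],d[0])),np.linalg.norm(d))
print("stub",f(520,338,131),"foot top",f(207,218,76),f(193,265,76),"blade/clip",f(180,181,60),f(118,293,60),"collar",f(318,306,82))
m=r; print([a for a in dir(r) if a[0]!='_'])
E
```

```text
[695.36538987 195.73924396  12.        ] [526.65578779 249.37868884  12.        ] [ 377.96654991 -193.39846925   12.        ] [ 550.61357658 -244.78861422   12.        ]
71.43740595759728 467.07611926144506
71.81013897074297 463.7002062637806
stub [ 481.13477793 -186.78999699  131.        ] foot top [603.45817053 110.67173799  76.        ] [557.11763826 124.84141257  76.        ] blade/clip [642.54877047 138.32554255  60.        ] [531.04100532 200.94134551  60.        ] collar [515.18408312   2.20206407  82.        ]
['PlanningError', 'tip_extent']
```

Emit:
apply_moves([
  [1, [0.15, -0.23, 0.06], -0.9],
  [1, [0.15, -0.23, 0.06], -0.9],
  [1, [0.15, -0.23, 0.06], -0.9],
  [1, [0.15, -0.23, 0.06], -0.9],
  [1, [0.15, -0.23, 0.06], -0.9],
])

```text
time: 3.22
tool_pos: [337.9, 338.2, 303.5]
tcp_rot: [179.9, -0.0, 109.9]
ft_force: [-0.1, 0.2, 0.6]
finger_gap: 85.2
```

Emit:
apply_moves([
  [1, [0.19, -0.3, 0.0], -0.676],
  [1, [0.19, -0.3, 0.0], -0.676],
  [1, [0.19, -0.3, 0.0], -0.676],
  [1, [0.19, -0.3, 0.0], -0.676],
  [1, [0.19, -0.3, 0.0], -0.676],
])

```text
time: 3.85
tool_pos: [504.5, 74.5, 303.8]
tcp_rot: [179.8, -0.0, 71.1]
ft_force: [0.7, 1.2, 0.2]
finger_gap: 85.5
```

```bash
python3 - <<'E'
from h import *
s=sense();print(s["time"],s["tool_pos"],s["tcp_rot"])
p=optics.snapshot("wrist"); cv2.imwrite("pics/w1.png",p["color"]); print(c2w(p,[0,0,0]),c2w(p,[0,0,100])-c2w(p,[0,0,0]))
for q in ["foot_tip","plate_back","mark_tip","mark","cam_end","pawl_pad","cam_root","collar_face"]:
    print(q,[(round(d["p"],2),c2w(p,d["xyz"]).round(0).tolist()) for d in spotter.search_frame(p,q)[:2]])
E
```

```text
3.85 [504.49839045  74.5082839  303.77409764] [ 1.79835046e+02 -3.81777631e-02  7.10570061e+01]
[527.61051458 143.49121104 434.56426858] [ -8.92304567 -26.69152748 -95.95802007]
foot_tip [(0.85, [553.0, 117.0, 73.0])]
plate_back [(0.95, [554.0, 116.0, 68.0]), (0.68, [518.0, 116.0, 73.0])]
mark_tip [(0.78, [645.0, 148.0, 32.0])]
mark [(0.56, [649.0, 145.0, 30.0])]
cam_end [(0.59, [520.0, 118.0, 70.0])]
pawl_pad [(0.88, [509.0, -6.0, 97.0])]
cam_root [(0.87, [518.0, 116.0, 72.0])]
collar_face [(0.93, [544.0, 41.0, 13.0]), (0.31, [647.0, 142.0, 33.0])]
```

View pics/w1.png

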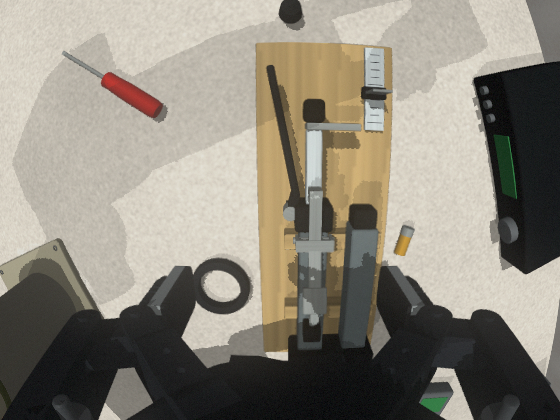

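```bash
cat >> h.py <<'E'
def fproj(p,X):
    K=np.array(p["intrinsics"]); return cv2.fisheye.projectPoints(np.array(X,float).reshape(-1,1,3),np.array(p["rvec"],float).reshape(3,1),np.array(p["tvec"],float).reshape(3,1),K,np.zeros(4))[0].reshape(-1,2)
def save(p,fn):
    import pickle; pickle.dump(dict(p),open(fn,"wb"))
E
python3 - <<'E'
from h import *
p=optics.snapshot("wrist"); save(p,"w2.pkl"); a=p["color"]
cv2.imwrite("pics/w2a.png",cv2.resize(a[30:220,245:405],None,fx=3,fy=3,interpolation=cv2.INTER_CUBIC))
cv2.imwrite("pics/w2b.png",cv2.resize(a[175:360,245:405],None,fx=3,fy=3,interpolation=cv2.INTER_CUBIC))
E
```

```text
(no output)
```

View pics/w2a.png

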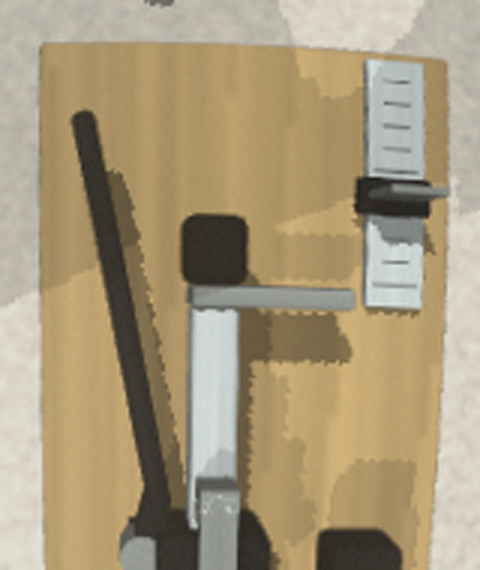

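View pics/w2b.png

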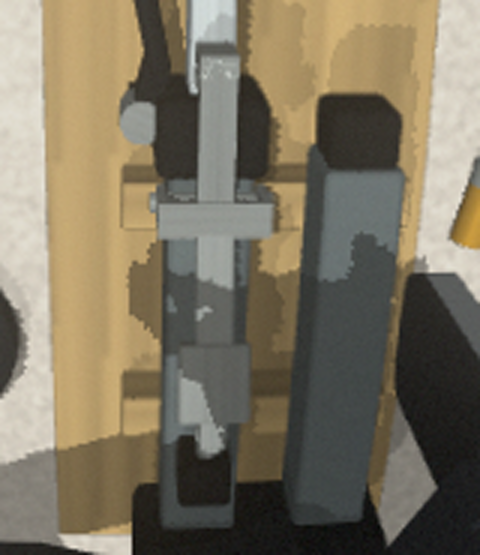

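```bash
cat > fit.py <<'E'
from h import *
import pickle
from scipy.optimize import least_squares
p=pickle.load(open("w2.pkl","rb"))
a=lambda u,v:(u/3-1/3+245,v/3-1/3+30); b=lambda u,v:(u/3-1/3+245,v/3-1/3+175)
obs=[((52,93,76),a(354,290)),((52,85,76),a(354,309)),((-9,85,72),a(190,310)),((9,85,72),a(239,310)),
((0,-102,120),b(215,385)),((-17,-210,80),b(162,527)),((17,-210,80),b(234,527)),((45,-210,80),b(287,523)),((79,-210,80),b(362,520))]
S=np.array([o[0] for o in obs],float);U=np.array([o[1] for o in obs])
def T(q,X):
    c,s=np.cos(q[2]),np.sin(q[2]); X=np.atleast_2d(np.array(X,float)); return np.c_[q[0]+c*X[:,0]-s*X[:,1],q[1]+s*X[:,0]+c*X[:,1],X[:,2]]
f=lambda q:(fproj(p,T(q,S))-U).ravel()
o=least_squares(f,[525,43,np.radians(-18.4)],loss="soft_l1",x_scale=[1,1,.01]); q=o.x
if __name__=="__main__":
    print(q[:2],np.degrees(q[2]));print(f(q).reshape(-1,2).round(1))
    def back(uv,z):
        K=p["intrinsics"]; n=cv2.fisheye.undistortPoints(np.array(uv,float).reshape(1,1,2),np.array(K),np.zeros(4)).ravel()
        R=cv2.Rodrigues(np.array(p["rvec"],float))[0];C=c2w(p,[0,0,0]);d=R.T@np.array([n[0],n[1],1]);W=C+d*(z-C[2])/d[2]
        c,s=np.cos(q[2]),np.sin(q[2]);e=W-[q[0],q[1],0];return np.array([c*e[0]+s*e[1],-s*e[0]+c*e[1],z]).round(1),W.round(1)
    print("blade L/R top",back(a(378,186),66),back(a(446,191),66)); print("cam end",back(a(83,113),72)); print("mark bottom",back(a(392,195),66))
    for n,X in dict(collar=(0,0,60),pad=(0,-102,120),plate_back=(30,85,60)).items(): print(n,T(q,X).round(1))
    np.save("q.npy",q)
    im=p["color"].copy()
    for X in S: pass
    for u,v in fproj(p,T(q,S)): cv2.circle(im,(round(u),round(v)),2,(0,0,255),-1)
    cv2.imwrite("pics/fit1.png",cv2.resize(im[30:360,245:405],None,fx=1.8,fy=1.8))
E
python3 fit.py
```

```text
[528.09108294  44.24549568] -18.56937489882874
[[ 0.2 -0.9]
 [ 0.  -0.1]
 [-0.  -1.8]
 [-0.2 -1.6]
 [-0.3  0.6]
 [-0.4  2.3]
 [-0.2  1.7]
 [ 1.8  2.2]
 [ 0.1  1.7]]
blade L/R top (array([ 63.1, 132.5,  66. ]), array([630.1, 149.8,  66. ])) (array([ 90.6, 132.5,  66. ]), array([656.2, 141. ,  66. ]))
cam end (array([-48. , 156.8,  72. ]), array([532.6, 208.2,  72. ]))
mark bottom (array([ 68.7, 129.4,  66. ]), array([634.4, 145. ,  66. ]))
collar [[528.1  44.2  60. ]]
pad [[495.6 -52.4 120. ]]
plate_back [[583.6 115.3  60. ]]
```

Emit:
apply_moves([
  [0, [-0.005, -0.065, 0], 0.006],
  [0, [-0.01, -0.131, 0], 0.006],
  [0, [-0.01, -0.131, -0.06], 0.006],
  [0, [-0.01, -0.131, -0.12], 0.006],
  [0, [-0.01, -0.131, -0.155], 0.006],
], grip_force=30)

```text
time: 4.97
tool_pos: [491.4, -52.5, 145.3]
tcp_rot: [-179.9, -0.0, 71.7]
ft_force: [-0.0, -0.2, 1.0]
finger_gap: -0.4
```

Emit:
apply_moves([
  [0, [0, 0, 0], 0],
  [0, [0, 0, 0], 0],
])

```text
time: 5.22
tool_pos: [492.1, -52.1, 146.8]
tcp_rot: [180.0, -0.0, 71.7]
ft_force: [-0.2, 0.3, 0.6]
finger_gap: 0.2
```

```bash
python3 - <<'E'
from h import *
p=optics.snapshot("wrist"); a=p["color"]; cv2.imwrite("pics/w3.png",a)
p2=optics.snapshot("scene"); cv2.imwrite("pics/s3.png",cv2.resize(p2["color"][150:330,170:380],None,fx=3.5,fy=3.3))
E
```

```text
(no output)
```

View pics/w3.png

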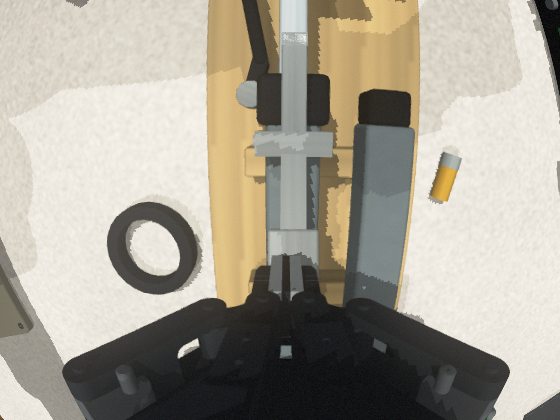

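View pics/s3.png

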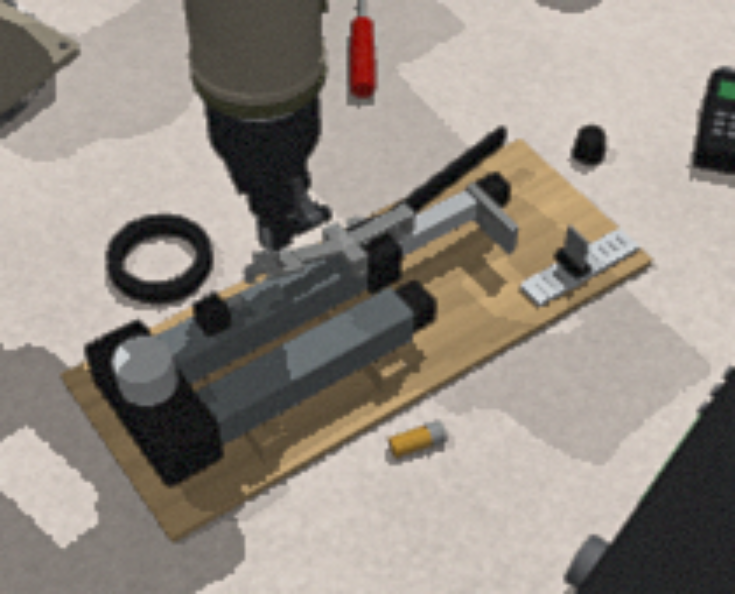

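Emit:
apply_moves([
  [0, [0.002, -0.004, -0.008], 0],
  [0, [0.002, -0.004, -0.018], 0],
  [0, [0.002, -0.004, -0.026], 0],
  [0, [0.002, -0.004, -0.031], 0],
  [0, [0.002, -0.004, -0.034], 0],
])

```text
time: 5.95
tool_pos: [495.5, -57.7, 114.5]
tcp_rot: [179.7, 0.1, 71.7]
ft_force: [-1.5, -4.8, 8.2]
finger_gap: 0.5
```

```bash
python3 - <<'E'
from h import *
p2=optics.snapshot("scene"); cv2.imwrite("pics/s4.png",cv2.resize(p2["color"][180:300,180:340],None,fx=4.5,fy=4.5))
E
```

```text
(no output)
```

View pics/s4.png

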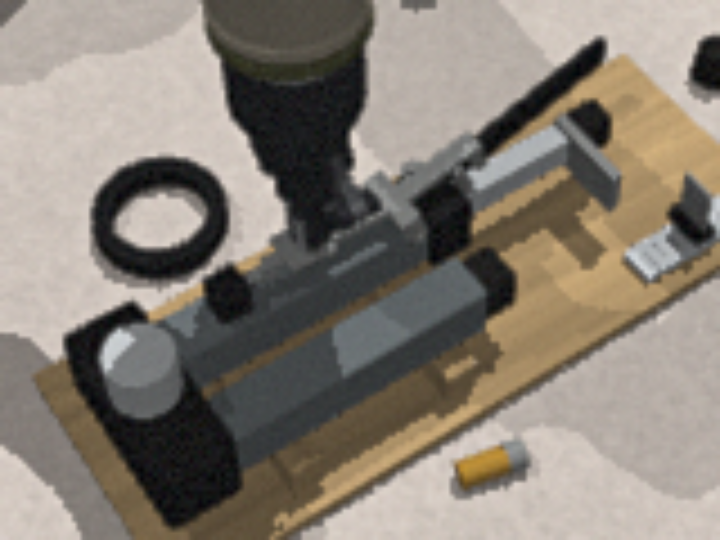

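Pressing works (about 8 N at tip height 103). Continue down to the stop.

Emit:
apply_moves([
  [0, [0, 0, -0.003], 0],
  [0, [0, 0, -0.005], 0],
  [0, [0, 0, -0.005], 0],
])

```text
time: 6.38
tool_pos: [495.6, -57.9, 110.4]
tcp_rot: [179.7, 0.1, 71.7]
ft_force: [-8.9, -2.0, 19.9]
finger_gap: 0.0
```

Emit:
apply_moves([
  [0, [0, 0, -0.003], 0],
  [0, [0, 0, -0.003], 0],
])

```text
time: 6.62
tool_pos: [495.9, -58.0, 110.2]
tcp_rot: [179.7, 0.1, 71.7]
ft_force: [-15.0, 1.1, 30.6]
finger_gap: 0.1
```

Emit:
apply_moves([
  [0, [0, 0, 0.01], 0],
  [0, [0, 0, 0.05], 0],
  [0, [0, 0, 0.1], 0],
  [0, [0.023, 0.069, 0.1], 0],
  [0, [0.023, 0.069, 0.1], 0],
])

```text
time: 7.25
tool_pos: [519.5, 13.7, 210.3]
tcp_rot: [179.7, 0.0, 71.8]
ft_force: [0.3, 0.2, -0.2]
finger_gap: 0.0
```

```bash
python3 - <<'E'
from h import *
p2=optics.snapshot("scene"); cv2.imwrite("pics/s5.png",cv2.resize(p2["color"][180:300,180:340],None,fx=4.5,fy=4.5))
p=optics.snapshot("wrist"); cv2.imwrite("pics/w5.png",p["color"]); save(p,"w5.pkl")
E
```

```text
(no output)
```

View pics/s5.png

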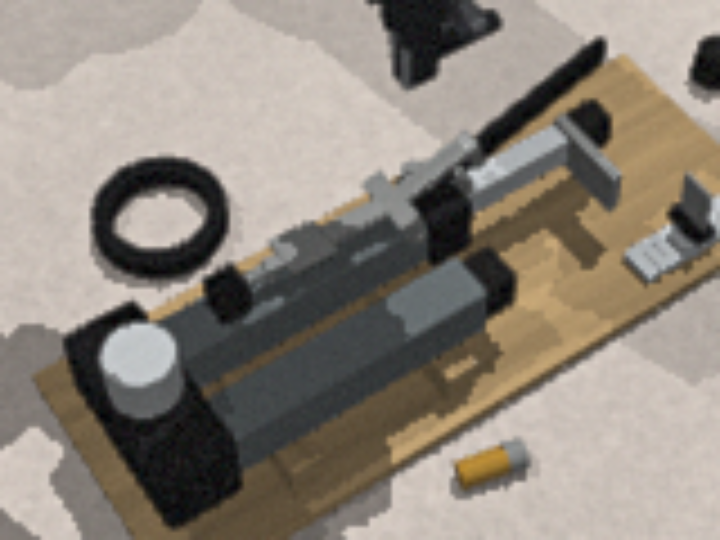

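View pics/w5.png

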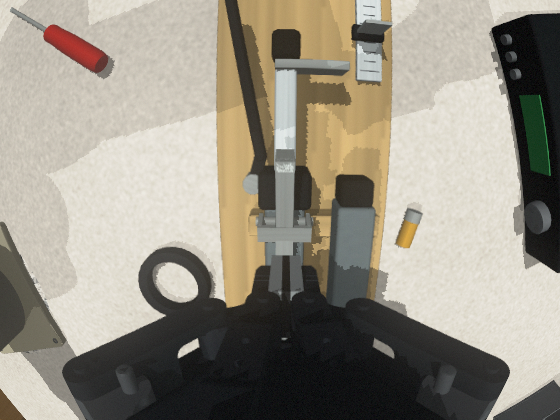

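Emit:
apply_moves([
  [1, [0.01, 0.05, -0.03], -0.006],
  [1, [0.018, 0.102, -0.06], -0.006],
  [1, [0.018, 0.102, -0.1], -0.006],
  [1, [0.018, 0.102, -0.11], -0.006],
  [1, [0.018, 0.102, -0.11], -0.006],
])

```text
time: 7.98
tool_pos: [535.9, 113.0, 98.6]
tcp_rot: [179.9, 0.2, 71.4]
ft_force: [0.7, -1.0, 1.3]
finger_gap: 85.4
```

```bash
cat > st.py <<'E'
from h import *
q=np.load("q.npy"); c,s_=np.cos(q[2]),np.sin(q[2])
s=sense(); e=s["tool_pos"][:2]-q[:2]
print(s["time"],"TCP stand",(c*e[0]+s_*e[1]).round(1),(-s_*e[0]+c*e[1]).round(1),s["tool_pos"].round(1),s["tcp_rot"].round(2)[2],"F",s["ft_force"].round(1),"gap",round(s["finger_gap"],1))
F=s["ft_force"];print("F stand",(c*F[0]+s_*F[1]).round(1),(-s_*F[0]+c*F[1]).round(1))
E
cat > look.py <<'E'
import sys; from st import *
n=sys.argv[1]
p=optics.snapshot("wrist"); cv2.imwrite(f"pics/w{n}.png",p["color"]); save(p,f"w{n}.pkl")
p2=optics.snapshot("scene"); cv2.imwrite(f"pics/s{n}.png",cv2.resize(p2["color"][170:270,240:370],None,fx=5,fy=5))
E
python3 look.py 6
```

```text
7.975 TCP stand -14.5 67.6 [535.9 113.   98.6] 71.41 F [ 0.7 -1.   1.3] gap 85.4
F stand 1.0 -0.7
```

View pics/w6.png

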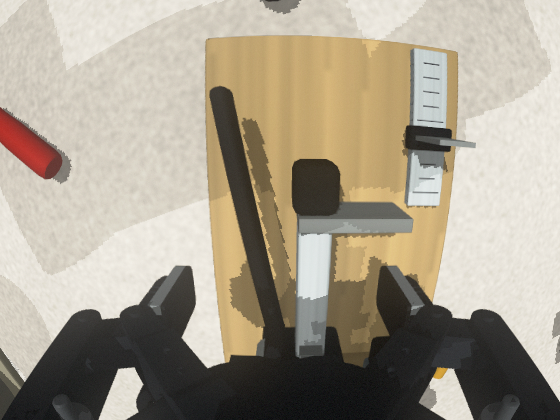

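View pics/s6.png

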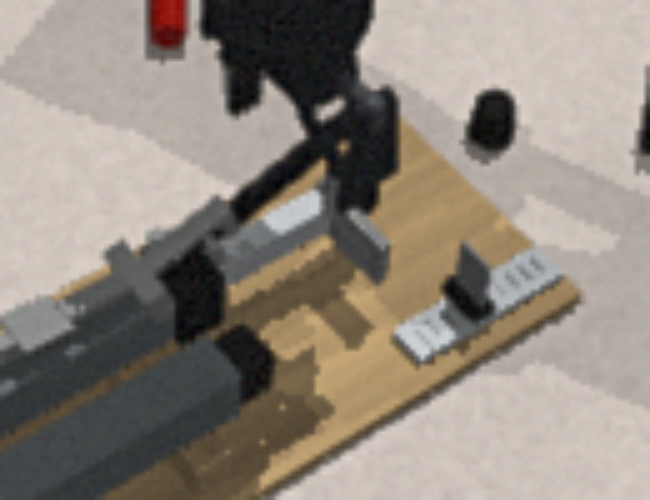

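Emit:
apply_moves([
  [1, [0, 0.001, -0.015], 0],
  [1, [0, 0.001, -0.03], 0],
  [1, [0, 0.001, -0.042], 0],
  [1, [0, 0.001, -0.048], 0],
  [1, [0, 0.001, -0.048], 0],
])

```text
time: 8.7
tool_pos: [537.0, 114.2, 52.0]
tcp_rot: [179.8, 0.1, 71.4]
ft_force: [-0.7, 0.1, 0.9]
finger_gap: 85.4
```

```bash
python3 look.py 7
```

```text
8.7 TCP stand -13.8 69.2 [537.  114.2  52. ] 71.41 F [-0.7  0.1  0.9] gap 85.4
F stand -0.7 -0.1
```

View pics/w7.png

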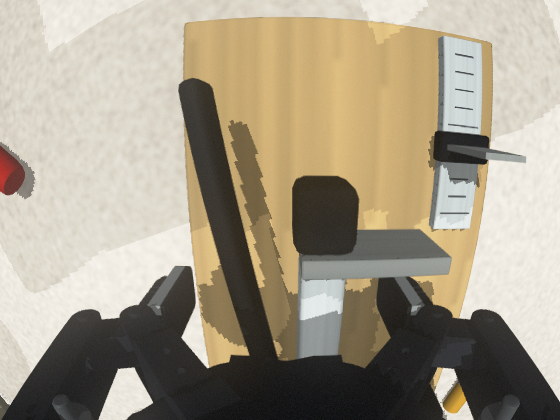

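View pics/s7.png

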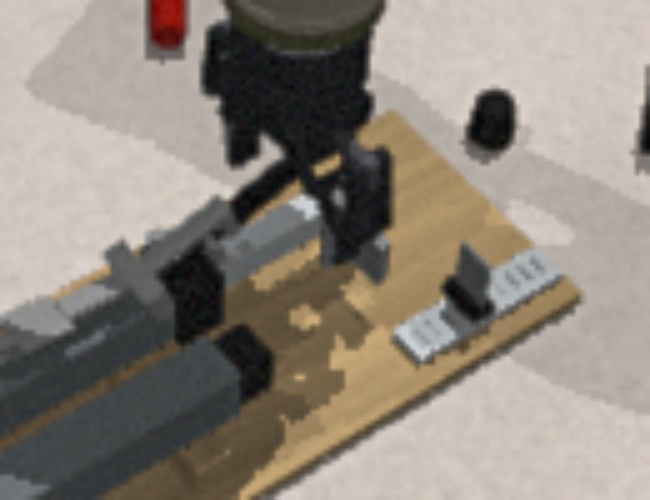

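Emit:
apply_moves([
  [1, [0.003, 0.009, 0], 0],
  [1, [0.006, 0.018, 0], 0],
  [1, [0.009, 0.027, 0], 0],
  [1, [0.011, 0.033, 0], 0],
  [1, [0.011, 0.033, 0], 0],
])

```text
time: 9.43
tool_pos: [549.3, 147.9, 53.3]
tcp_rot: [179.6, 0.0, 71.4]
ft_force: [0.3, -4.6, -0.2]
finger_gap: 85.4
```

```bash
python3 look.py 8
```

```text
9.425 TCP stand -12.9 105.0 [549.3 147.9  53.3] 71.45 F [ 0.3 -4.6 -0.2] gap 85.4
F stand 1.7 -4.3
```

View pics/w8.png

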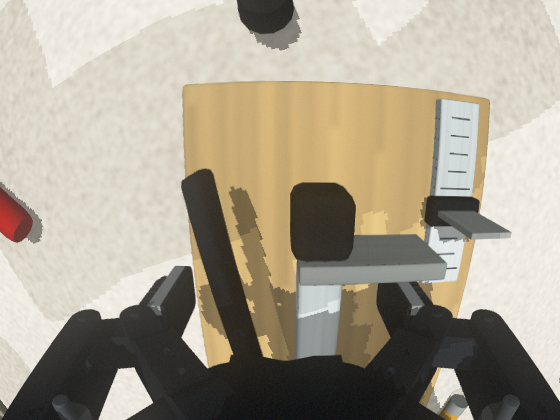

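View pics/s8.png

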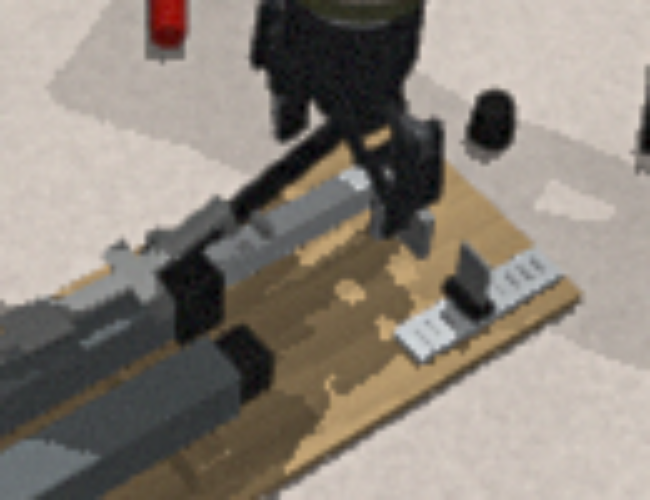

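```bash
python3 - <<'E'
import pickle,cv2
for n in (6,8):
    a=pickle.load(open(f"w{n}.pkl","rb"))["color"]
    x0,y0=(280,100) if n==6 else (280,160)
    cv2.imwrite(f"pics/z{n}.png",cv2.resize(a[y0:y0+150,x0:x0+240],None,fx=3.3333,fy=3.3333,interpolation=cv2.INTER_CUBIC))
E
```

```text
(no output)
```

View pics/z8.png

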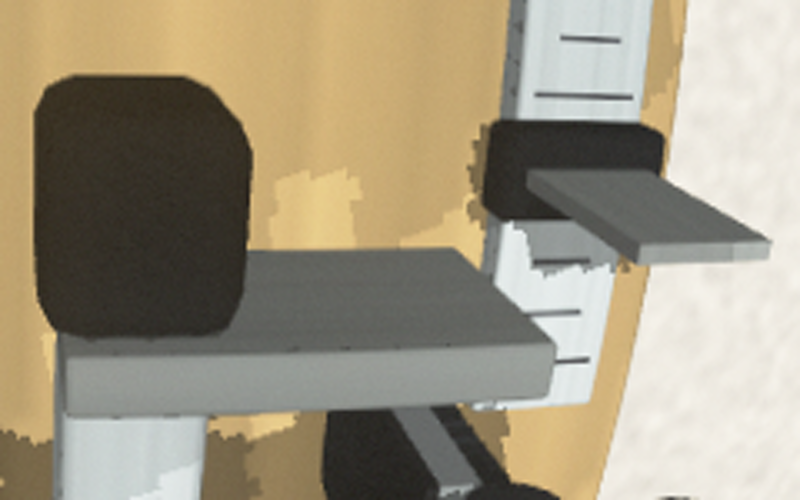

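View pics/z6.png

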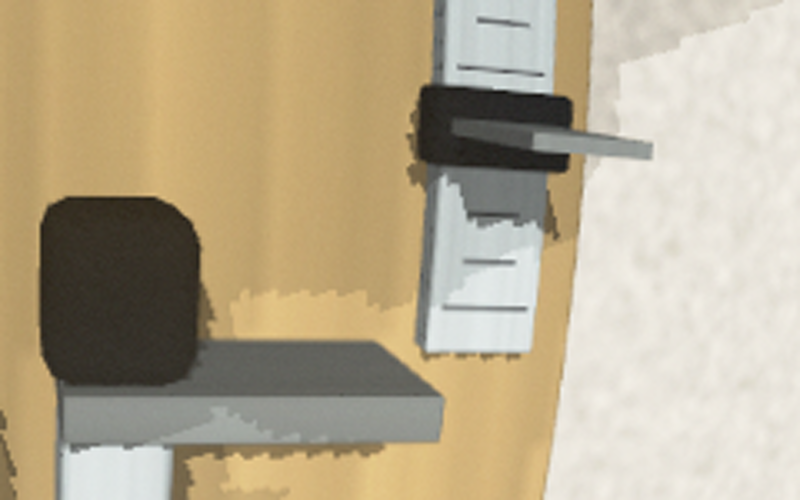

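```bash
cat > bp.py <<'E'
from h import *
import pickle
q=np.load("q.npy")
def back(p,uv,z):
    K=np.array(p["intrinsics"]); n=cv2.fisheye.undistortPoints(np.array(uv,float).reshape(1,1,2),K,np.zeros(4)).ravel()
    R=cv2.Rodrigues(np.array(p["rvec"],float))[0];C=c2w(p,[0,0,0]);d=R.T@np.array([n[0],n[1],1]);W=C+d*(z-C[2])/d[2]
    c,s=np.cos(q[2]),np.sin(q[2]);e=W-[q[0],q[1],0];return np.array([c*e[0]+s*e[1],-s*e[0]+c*e[1]]).round(1)
def z(n,pts,x0,y0,k=10/3):
    p=pickle.load(open(f"w{n}.pkl","rb"))
    for (u,v,h) in pts: print(n,(u,v),h,back(p,((u+.5)/k-.5+x0,(v+.5)/k-.5+y0),h))
E
python3 - <<'E'
from bp import *
z(8,[(553,347,76),(548,397,76),(67,352,76),(67,414,76),(640,245,66),(768,241,66),(637,262,66),(768,259,66)],280,160)
z(6,[(442,397,76),(440,442,76),(65,397,76),(65,443,76),(535,135,66),(652,145,66),(535,150,66),(652,158,66)],280,100)
E
```

```text
8 (553, 347) 76 [ 51. 125.]
8 (548, 397) 76 [ 51.7 118.2]
8 (67, 352) 76 [ -8.1 126.4]
8 (67, 414) 76 [ -8.  118.6]
8 (640, 245) 66 [ 68.1 134.2]
8 (768, 241) 66 [ 91.1 134.1]
8 (637, 262) 66 [ 68.1 131.8]
8 (768, 259) 66 [ 91.8 131.4]
6 (442, 397) 76 [51.2 92.5]
6 (440, 442) 76 [51.8 85. ]
6 (65, 397) 76 [-8.  92.7]
6 (65, 443) 76 [-7.9 85.4]
6 (535, 135) 66 [ 68.5 133.5]
6 (652, 145) 66 [ 92.  133.5]
6 (535, 150) 66 [ 68.7 131.1]
6 (652, 158) 66 [ 92.2 131.3]
```

Emit:
apply_moves([
  [1, [0.0015, 0.005, 0], 0],
  [1, [0.003, 0.01, 0], 0],
  [1, [0.003, 0.01, 0], 0],
  [1, [0.003, 0.01, 0], 0],
])

```text
time: 10.02
tool_pos: [552.3, 157.2, 53.3]
tcp_rot: [179.6, 0.1, 71.4]
ft_force: [1.7, -4.6, -2.0]
finger_gap: 85.4
```

```bash
python3 look.py 9; python3 - <<'E'
import pickle,cv2
for n in (9,):
    a=pickle.load(open(f"w{n}.pkl","rb"))["color"]
    x0,y0=(280,160)
    cv2.imwrite(f"pics/z{n}.png",cv2.resize(a[y0:y0+150,x0:x0+240],None,fx=3.3333,fy=3.3333,interpolation=cv2.INTER_CUBIC))
E
```

```text
10.025 TCP stand -13.0 114.8 [552.3 157.2  53.3] 71.42 F [ 1.7 -4.6 -2. ] gap 85.4
F stand 3.1 -3.9
```

View pics/z9.png

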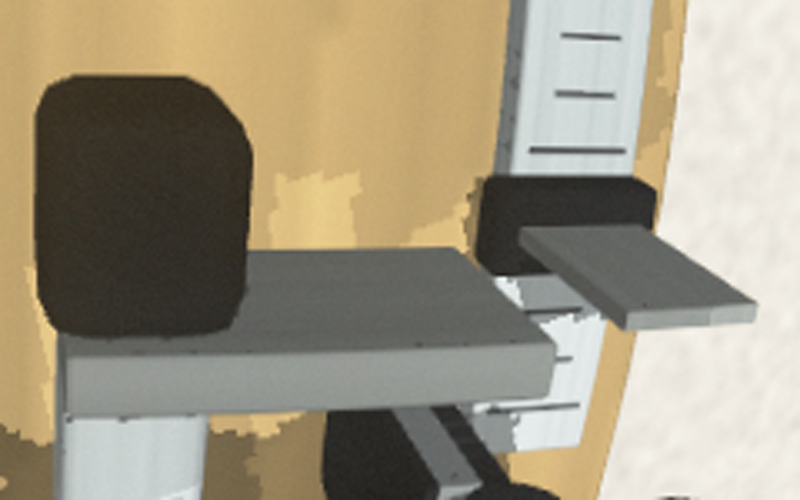

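View pics/w9.png

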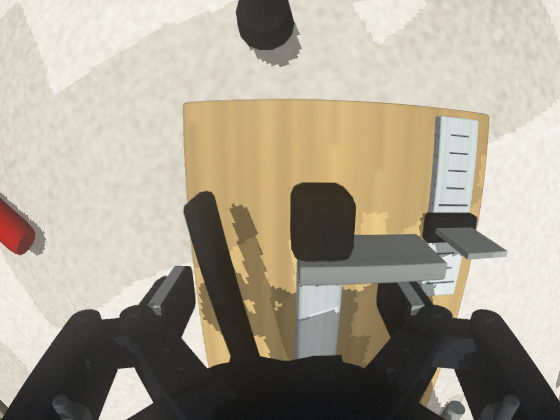

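```bash
python3 - <<'E'
from bp import *
z(9,[(553,347,76),(548,397,76),(67,352,76),(67,414,76),(627,313,66),(755,304,66),(625,329,66),(755,322,66)],280,160)
E
```

```text
9 (553, 347) 76 [ 51.  134.7]
9 (548, 397) 76 [ 51.7 127.8]
9 (67, 352) 76 [ -8.2 136.1]
9 (67, 414) 76 [ -8.  128.3]
9 (627, 313) 66 [ 68.  134.1]
9 (755, 304) 66 [ 91.2 134.3]
9 (625, 329) 66 [ 68.2 131.8]
9 (755, 322) 66 [ 92.  131.4]
```

Emit:
apply_moves([
  [1, [0.002, 0.001, 0], 0],
  [1, [0.005, 0, 0], 0],
  [1, [0.007, -0.001, 0], 0],
  [0.7, [0.007, -0.001, 0], 0],
  [0.7, [0.007, -0.001, 0], 0],
], grip_force=40)

```text
time: 10.75
tool_pos: [560.1, 155.8, 54.3]
tcp_rot: [179.5, 0.0, 71.4]
ft_force: [0.1, -5.4, 3.1]
finger_gap: 59.7
```

```bash
python3 look.py 10
```

```text
10.75 TCP stand -5.2 116.0 [560.1 155.8  54.3] 71.39 F [ 0.1 -5.4  3.1] gap 59.7
F stand 1.8 -5.1
```

View pics/w10.png

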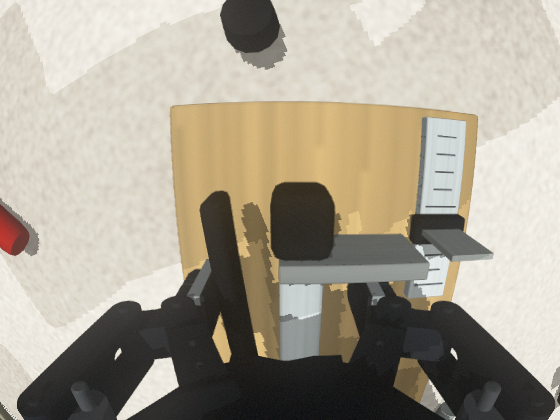

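Emit:
apply_moves([
  [0.5, [-0.001, 0, 0], 0],
  [0.4, [-0.001, 0, 0], 0],
  [0.2, [-0.001, 0, 0], 0],
  [0, [-0.001, 0, 0], 0],
  [0, [-0.001, 0, 0], 0],
], grip_force=40)

```text
time: 11.48
tool_pos: [560.2, 155.6, 55.1]
tcp_rot: [179.4, 0.0, 71.4]
ft_force: [2.5, -5.7, 4.7]
finger_gap: 28.5
```

```bash
python3 look.py 11; python3 - <<'E'
import pickle,cv2
n=11
a=pickle.load(open(f"w{n}.pkl","rb"))["color"]
cv2.imwrite(f"pics/z{n}.png",cv2.resize(a[160:310,270:510],None,fx=3.3333,fy=3.3333,interpolation=cv2.INTER_CUBIC))
E
```

```text
11.475 TCP stand -5.0 115.7 [560.2 155.6  55.1] 71.38 F [ 2.5 -5.7  4.7] gap 28.5
F stand 4.2 -4.6
```

View pics/w11.png

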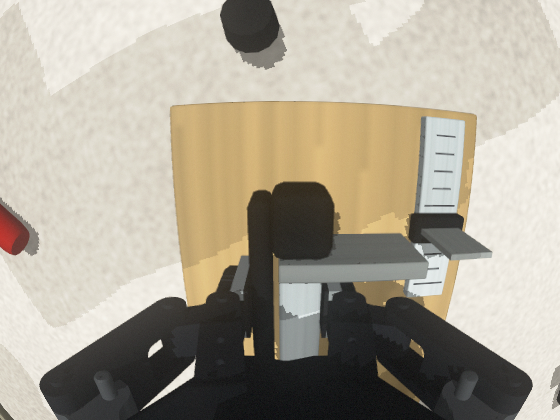

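View pics/z11.png

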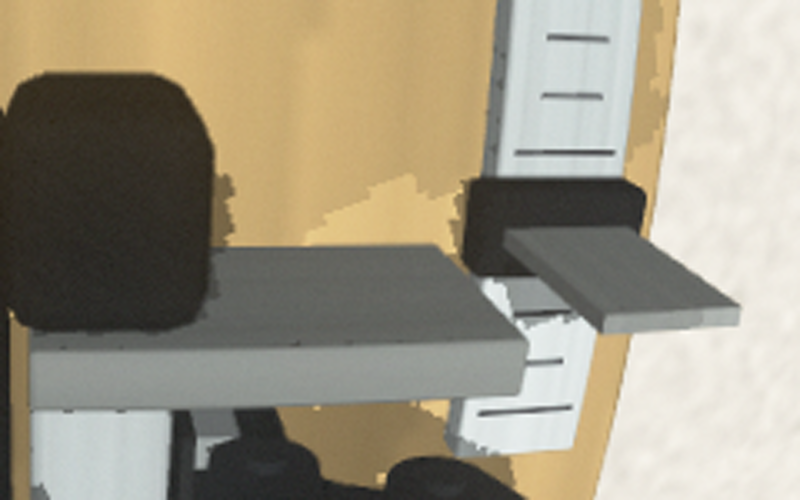

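View pics/s11.png

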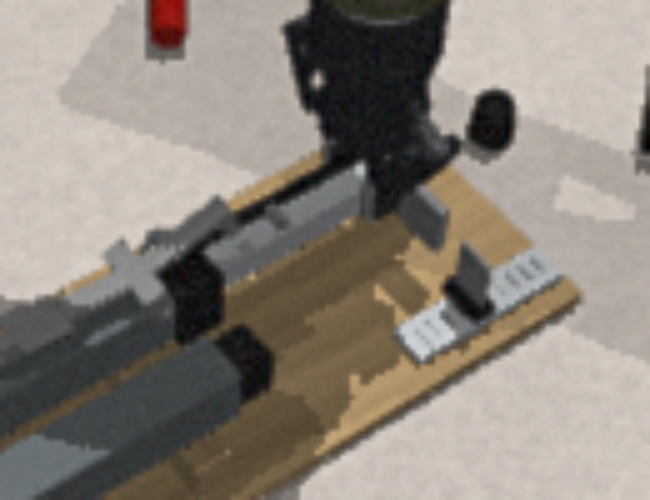

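Emit:
apply_moves([
  [0, [0, 0, 0], 0],
  [0, [0, 0, 0], 0],
  [0, [0, 0, 0], 0],
  [0, [0, 0, 0], 0],
], grip_force=50)

```text
time: 12.08
tool_pos: [560.2, 155.5, 55.1]
tcp_rot: [179.4, 0.0, 71.4]
ft_force: [0.3, -4.7, 3.4]
finger_gap: 28.2
```

```bash
python3 look.py 12; python3 - <<'E'
import pickle,cv2
from bp import *
n=12
a=pickle.load(open(f"w{n}.pkl","rb"))["color"]
cv2.imwrite(f"pics/z{n}.png",cv2.resize(a[160:310,240:480],None,fx=3.3333,fy=3.3333,interpolation=cv2.INTER_CUBIC))
z(11,[(527,341,76),(522,392,76),(32,350,76),(32,408,76),(603,313,66),(740,305,66),(603,332,66),(740,322,66)],270,160)
E
```

```text
12.075 TCP stand -5.0 115.7 [560.2 155.5  55.1] 71.38 F [ 0.3 -4.7  3.4] gap 28.2
F stand 1.8 -4.3
11 (527, 341) 76 [ 51.4 135.9]
11 (522, 392) 76 [ 52. 129.]
11 (32, 350) 76 [ -7.8 136.5]
11 (32, 408) 76 [ -7.9 129.1]
11 (603, 313) 66 [ 67.8 134.6]
11 (740, 305) 66 [ 91.5 134.5]
11 (603, 332) 66 [ 68.3 131.8]
11 (740, 322) 66 [ 92.2 131.9]
```

View pics/z12.png

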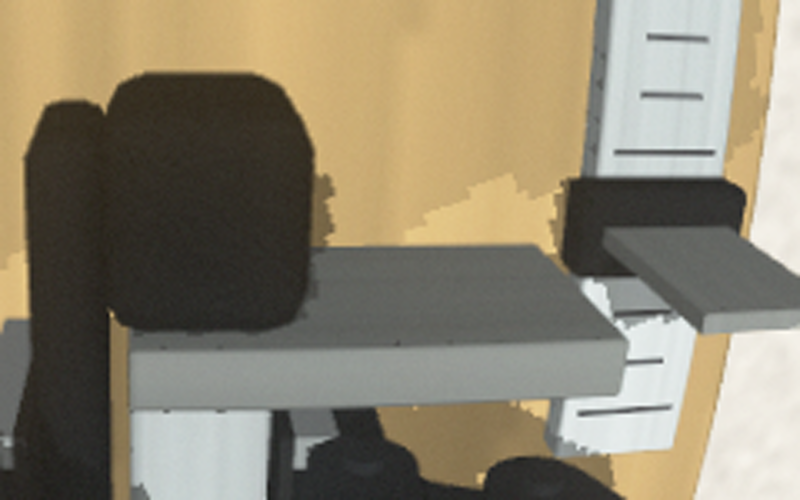

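```bash
python3 - <<'E'
from bp import *
z(12,[(109,440,72),(109,310,72),(105,130,72),(104,112,72),(130,440,72)],240,160)
p=optics.snapshot("scene"); cv2.imwrite("pics/s13.png",cv2.resize(p["color"][170:300,180:350],None,fx=4.5,fy=4.5))
E
```

```text
12 (109, 440) 72 [-10.7 122.5]
12 (109, 310) 72 [-10.4 139.7]
12 (105, 130) 72 [-10.6 160.8]
12 (104, 112) 72 [-10.7 162.8]
12 (130, 440) 72 [ -8.2 122.5]
```

View pics/s13.png

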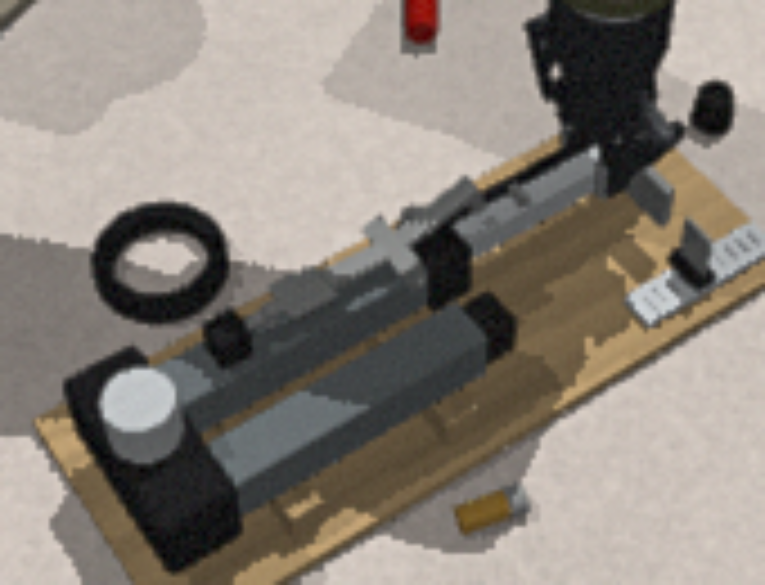

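Lever parallel to the leg with its 2–3 mm clearance (closed), pawl still down, foot at the mark. Handing in.

```bash
python3 - <<'E'
from h import *
print(hand_in())
s=sense();print(s["time"],s["tool_pos"],s["finger_gap"],s["ft_force"])
E
```

```text
the job is handed in; nothing more can be done
None
the job is handed in; nothing more can be done
```

The job is handed in, with the gripper still pinching the leg and the closed cam lever together at the mark. `hand_in()` gives no verdict, so what follows is from my own last checks, about 12 s into the 45 s.

**What I did:**
- I pressed the pawl lever down to its stop, reaching about 30 N. It stayed down when I let go.
- I hooked a finger behind the foot plate and drew the leg out about 43 mm to the pointer, with the lever still open.
- I closed the gripper across leg and lever, which swung the lever shut. I finished with the grip set to 50 N.

**Last checks:**
- **Length:** in the wrist picture the foot plate's middle was 132.6 mm out and the pointer 133.2 mm. That is about 0.6 mm short, inside the 6 mm limit.
- **Cam lever:** its inner edge was parallel to the leg to within about 0.3 mm over 40 mm, so I read it as closed.
- **Pawl:** still down in the last scene picture.
- **Grip:** the opening settled at 28.2 mm, which is 1.8 mm under the stated 30 mm across leg and lever. I put this down to squeeze or reading error. The fingers' forces on leg and lever could not be read separately; the net sideways force was only about 2 N, which suggests both were pressed about equally.
- **Wrist force:** about 4 N along the leg, near what its spring should give.
- **Bystanders:** the tape ring, screwdriver, adapter and spare foot looked unmoved where pictured. I did not recheck the radio, meter or mug, but the arm never went low near them.

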